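# Fill the numbered vial rack in order and shut its keeper bar

### The job

Slide the three dropper bottles along the counter into the rack's pockets, one in each and fully home against the back: first the pocket marked with one stud, then the one with two, then the one with three (any bottle may go in any pocket). Then swing the keeper bar fully shut across the pocket mouths. The bottles' caps are only resting on, so keep the bottles standing on the counter throughout, never lifted or tipped, and leave the other things where they are.

Things in the scene. Friction and masses are not known exactly. Their poses are not given: they have to be found in the camera images.
- vial_a: closed dropper bottle used as a vial: round amber body 29 mm diameter and 47 mm tall with a narrower screw cap, 62 mm tall in all, about 60 g. Origin: centre of its underside, z up. The three are alike and interchangeable.
- vial_b: closed dropper bottle used as a vial: round amber body 29 mm diameter and 47 mm tall with a narrower screw cap, 62 mm tall in all, about 60 g. Origin: centre of its underside, z up. The three are alike and interchangeable.
- vial_c: closed dropper bottle used as a vial: round amber body 29 mm diameter and 47 mm tall with a narrower screw cap, 62 mm tall in all, about 60 g. Origin: centre of its underside, z up. The three are alike and interchangeable.
- vial_rack: aluminium rack fixed to the counter, 156 mm wide (y), 50 mm high at the back; three floorless pockets open to the front (-x) and top. Origin on the counter, mid-width; x points into the pockets. Pocket centres at y = +48, 0, -48 mm, 36 mm wide; dividers 12 mm thick, 36 mm high, rounded noses at x = 0; pockets' back face at x = +30 mm, block behind it 34 mm deep
- pocket_1 (a point): centre of the underside of a vial that is home in pocket 1: on the counter, 14.5 mm before the pocket's back face; x points into the pocket, y along the row. Pocket 1 has one stud (white, 9 mm wide) on the black plate (26 x 45 mm) on the block behind it; the order of the plates along the row changes
- pocket_2 (a point): centre of the underside of a vial that is home in pocket 2: on the counter, 14.5 mm before the pocket's back face; x points into the pocket, y along the row. Pocket 2 has two studs (white, 9 mm wide) on the black plate (26 x 45 mm) on the block behind it; the order of the plates along the row changes
- pocket_3 (a point): centre of the underside of a vial that is home in pocket 3: on the counter, 14.5 mm before the pocket's back face; x points into the pocket, y along the row. Pocket 3 has three studs (white, 9 mm wide) on the black plate (26 x 45 mm) on the block behind it; the order of the plates along the row changes
- keeper (a joint): keeper bar's upright hinge, rad: 0 = shut on its stop, bar across the pocket mouths; opens to the front, then to the left, to 2.7; stays where left. Flat steel bar, 170 mm long, 8 mm thick, 13 to 31 mm above the counter; at angle q it points along (-sin q, -cos q) in the rack's x, y. Shut, its inner face passes 5 mm before vials that are home
- keeper_hinge (a point): the keeper bar's axis, at rack x = -8 mm, y = +92 mm (beside the left end of the row), 22 mm above the counter
- keeper_handle (a point): point on the axis of the black upright pin, 11 mm thick, near the free end of the keeper bar, 165 mm from the hinge; the pin stands from 30 mm to 60 mm above the counter; this point lies 48 mm above the counter
- sample_cup: bystander: sample cup with lid, 66 mm wide, 62 mm tall; origin at the centre of its underside
- lab_timer: bystander: small wedge-shaped lab timer, 66 x 70 x 30 mm; origin at the centre of its underside
- petri: bystander: closed petri dish, 91 mm wide, 15 mm high; origin at the centre of its underside
Mind the look-alikes: they are no part of the job. What is shaped like the vial_b but blue or yellow is not meant.

How it is judged:
On the way, in this order (a step that is already met when the one before it is completed fails the run):
1. a vial stands home in pocket 1 (horizontal distance between any of vial_a, vial_b, vial_c and pocket_1 below 0.008 m), for 0.2 s.
2. a vial stands home in pocket 2 (horizontal distance between any of vial_a, vial_b, vial_c and pocket_2 below 0.008 m), for 0.2 s.
3. a vial stands home in pocket 3 (horizontal distance between any of vial_a, vial_b, vial_c and pocket_3 below 0.008 m), for 0.2 s.
4. the keeper bar is shut (value of joint keeper below 0.06 rad), for 0.2 s.
At the end, for the whole second after the job is handed in: A vial stands upright (within 0.1 rad) and at rest in each of the three pockets, its centre within 8 mm of the home point, and the keeper bar is shut (joint below 0.06 rad) (horizontal distance between any of vial_a, vial_b, vial_c and pocket_1 below 0.008 m and horizontal distance between any of vial_a, vial_b, vial_c and pocket_2 below 0.008 m and horizontal distance between any of vial_a, vial_b, vial_c and pocket_3 below 0.008 m and value of joint keeper below 0.06 rad and linear speed of each of vial_a, vial_b, vial_c below 0.02 m/s and angle between each of vial_a, vial_b, vial_c's own z axis and vertical below 0.1 rad); the robot touches nothing.
It fails at once if a vial is lifted more than 15 mm off the counter or tipped by more than 0.4 rad (height (world z) of any of vial_a, vial_b, vial_c above 0.015 m or angle between any of vial_a, vial_b, vial_c's own z axis and vertical above 0.4 rad).
It fails at once if the sample cup, the timer or the petri dish is moved by more than 30 mm (distance of any of sample_cup, lab_timer, petri from where it was at the start of the episode above 0.03 m).
It also fails if it takes over 72 s, if anything falls off the work surface, if the arm or the gripper's body presses on something with over 40 N, if the wrist force passes 120 N, or if a joint passes its speed limit or range.

### The arm

A 7-joint arm with a two-finger parallel gripper is mounted at the origin on a cart in front of the work surface, level with it; the furniture and walls round the work are solid. World frame = base frame: x ahead of the robot, y to its left, z up, the work surface at z = 0. Lengths are in m, angles in rad, forces in N, time in s.
With the tool pointing down it reaches from about 0.425 to 1.025 m from the base axis. Payload 9.4 kg.
Tool frame: the origin (TCP) lies at the very end of the fingers, on their centre line; the grasp point (between the pads) lies 19 mm behind it; x points along the fingers, y is the direction in which the jaws open and shut, and the axes are right-handed (so a half turn about x gives the same grasp; the last joint's range is limited). The gripper opens to 85 mm and grips with 20 to 120 N. Pads are 22 mm wide; open, the fingers measure 114 mm over their backs; the gripper's body (76 mm by 85 mm) begins 54 mm behind the grasp point. The pads swing forward as they close: fully open they stand 13 mm farther back than shut.
Start: joints at [1.1, 0.599, -0.003, 1.599, 0.002, 0.943, -0.08], TCP at [0.278, -0.67, 0.231] pointing down, gripper open.
Joint ranges: [-2.57, 2.57], [-0.35, 1.97], [-1.29, 1.29], [0.11, 2.56], [-1.05, 4.19], [0.11, 1.86], [-2.63, 2.63]. Speed limits (rad/s): [2.22, 2.22, 3.01, 3.01, 3.14, 3.14, 3.14].

### API

Orientations are given as a unit quaternion [x, y, z, w].
In Python, from workcell import manip gives the robot as it stands.
- The arm moves only by the shell command python3 -m creep 'ROWS' [FORCE]. ROWS is JSON, a list of rows, each a list of 5 numbers: the finger opening in cm, from 0 to 8.54, then the shift along the tool's x, y, z in cm, then the turn about the tool's x in rad. A call has 1 to 10 rows; each row shifts and turns the pose as measured when the row begins, along the tool's axes as they then stand; what a row does not reach is not made up. A row lasts 1/10 s, in which the tool goes at most 50 mm and 8.59 degrees, less where a joint would pass 70% of its speed; a pose out of reach is approached as far as the arm can. A call is refused whole if a number of a shift passes 5 or a number of a turn 0.15, either way. A call with a gripper value outside its range is refused whole. The fingers move at their own pace and stop on an object; FORCE is the grip in N (left out, the last holds). Time passes only in rows, so rows that do not move let the fingers close. It gives the time, the measured TCP pose, the force and the opening at its end, in the units of the state.
- manip.state(): the state, without advancing time (a new reading comes with each control period).
- manip.grab_frame(name): name is "side" or "top"; returns a dict with "pixels" (420x560x3 uint8, blue, green, red), "K" (3x3 intrinsics, pixels), "pose" (4x4, takes a point from camera to world coordinates). Camera axes: x right, y down, z forward; pixel columns grow to the right and rows downward; lengths in m; the calibration is good to about 2 mm. A picture is of the moment at which its call begins. There is no depth.
- manip.close_job(): hands the job in, once; it reports no verdict.
Trained networks look in the newest picture that a camera, given by its name, has taken for a name from the list of things; names that differ only in an ending like _2 or _b are one class to them, and where a whole thing is asked for, a point or a joint stands for the part that bears it (a point fixed in the world has none). Each returns a list of dicts, best first, with "conf" (0 to 1); they miss things now and then, are a little off and sometimes report something else, mostly with a low value. They report only what shows in the picture. A call takes as long as a camera call. They do not tell look-alikes from the thing itself.
- manip.recognise(thing, camera): "xyz" ([x, y, z] in m, in world coordinates, good to about 4 mm: the middle of the surface that is visible of it).
The state is a dict: "t": time; "q": joint angles; "qvel": joint speeds; "joint_torque": joint torques, N m; "position": TCP position; "eef_rot": TCP orientation; "force": force on the tool from outside, world axes, zero at the start; "wrist_torque": the same for the moment, N m; "grip_width": finger opening in m.
Only numpy, scipy, OpenCV 4.12 (cv2) and the standard library are available. Lean on these libraries where they do the work, as an engineer would, in place of code of your own. Each camera call takes 0.05 s, during which the arm holds its last target. There are 200 camera calls.

## Working session

There is one attempt and no reset: what is moved stays moved. The work goes in short steps, Python scripts to look and compute and a shell command to move; the robot and the scene stay as the last step left them, time stands still between calls to the robot, and variables do not carry over. Pictures are saved under pics/ and viewed, about 8 in all and at most 12, crops included, and the job is handed in when it is done.

```bash
mkdir -p pics; ls
python3 - <<'E'
from workcell import manip
import cv2,numpy as np
s=manip.state();print(s['t'],s['position'],s['eef_rot'],s['grip_width'])
for c in('top','side'):
    f=manip.grab_frame(c);cv2.imwrite(f'pics/{c}0.png',f['pixels']);np.savez(f'{c}.npz',K=f['K'],pose=f['pose']);print(f['pose'].round(3).tolist(),f['K'].round(1).tolist())
    for n in('vial_a','vial_rack','keeper_handle','keeper','sample_cup','lab_timer','petri'):
        print(c,n,[(round(d['conf'],2),np.round(d['xyz'],3).tolist()) for d in manip.recognise(n,c)])
E
```

```text
pics
0.0 [ 0.27794303 -0.66909352  0.23042875] [-0.69327693 -0.13884977  0.69361283 -0.1378009 ] 0.0858239216467987
[[0.027, -0.998, 0.059, 0.459], [-1.0, -0.027, 0.006, -0.069], [-0.004, -0.06, -0.998, 1.311], [0.0, 0.0, 0.0, 1.0]] [[517.9, 0.0, 273.4], [0.0, 517.9, 206.2], [0.0, 0.0, 1.0]]
top vial_a [(0.54, [0.445, 0.036, 0.041]), (0.52, [0.39, -0.079, 0.041]), (0.5, [0.676, 0.227, 0.042]), (0.47, [0.615, 0.205, 0.041])]
top vial_rack [(0.91, [0.609, 0.101, 0.03]), (0.54, [0.465, -0.119, 0.036])]
top keeper_handle [(0.72, [0.496, 0.17, 0.031])]
top keeper [(0.61, [0.499, 0.175, 0.028])]
top sample_cup [(0.87, [0.44, -0.285, 0.063])]
top lab_timer [(0.88, [0.575, -0.185, 0.019])]
top petri [(0.7, [0.538, -0.314, 0.016])]
[[-0.966, -0.178, 0.186, 0.375], [-0.257, 0.612, -0.748, 0.611], [0.019, -0.771, -0.637, 0.654], [0.0, 0.0, 0.0, 1.0]] [[419.4, 0.0, 276.1], [0.0, 419.4, 213.2], [0.0, 0.0, 1.0]]
side vial_a [(0.81, [0.441, -0.009, 0.042]), (0.79, [0.612, 0.223, 0.036]), (0.71, [0.391, -0.067, 0.034]), (0.57, [0.445, 0.045, 0.036]), (0.57, [0.669, 0.242, 0.036]), (0.5, [0.464, -0.114, 0.03])]
side vial_rack [(0.6, [0.599, 0.117, 0.027])]
side keeper_handle [(0.65, [0.485, 0.182, 0.026])]
side keeper []
side sample_cup [(0.58, [0.445, -0.266, 0.058]), (0.57, [0.484, 0.179, 0.027])]
side lab_timer [(0.91, [0.572, -0.164, 0.017]), (0.66, [0.444, -0.268, 0.058])]
side petri []
```

Run:
```python
import cv2
a=cv2.imread('pics/top0.png');cv2.imwrite('pics/top0c.png',cv2.resize(a[90:350,130:400],None,fx=2.2,fy=2.2,interpolation=cv2.INTER_CUBIC))
```

```text
(no output)
```

View pics/top0c.png

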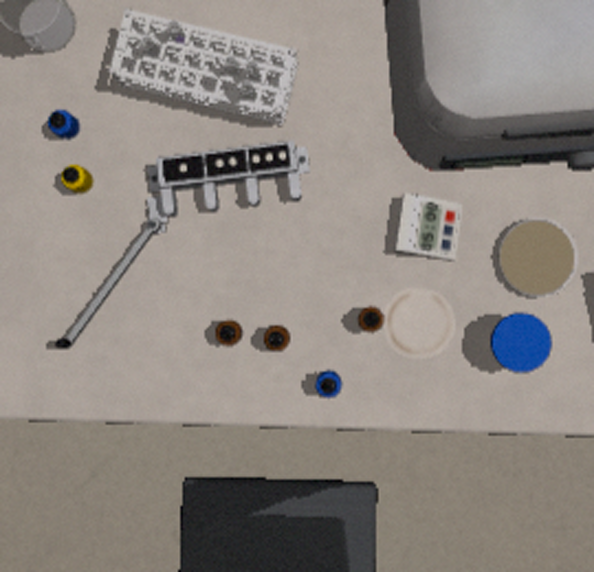

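View pics/side0.png

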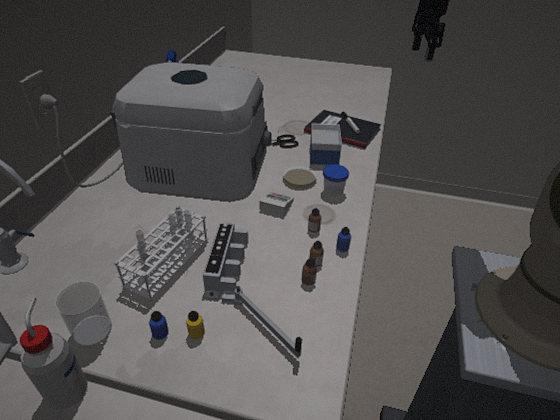

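The top crop shows the three amber vials at crop px (229,332), (276,338) and (370,319). The look-alikes are blue at (328,384) and (63,125) and yellow at (76,180). The rack plates read 1, 2, 3 studs from left to right, at (183,168), (226,162) and (269,156). The keeper is open, with its hinge at (155,222) and pin at (63,343). The white ring at (420,322), close to the right-hand vial, is a loose dish. The brown disc at (535,257) is the petri dish.

```bash
cat > h.py <<'E'
import numpy as np,cv2
from workcell import manip
from scipy.spatial.transform import Rotation as R
def ray(cam,uv,z):
    c=np.load(cam+'.npz');P=c['pose'];d=P[:3,:3]@np.linalg.solve(c['K'],[uv[0],uv[1],1.])
    return P[:3,3]+d*(z-P[2,3])/d[2]
def proj(cam,p):
    c=np.load(cam+'.npz');P=c['pose'];q=c['K']@(P[:3,:3].T@(np.array(p)-P[:3,3]));return q[:2]/q[2]
def axes():
    s=manip.state();M=R.from_quat(s['eef_rot']).as_matrix();return np.array(s['position']),M
def delta(target,yaw=None):
    """cm shift in tool axes to world target; turn about tool x so tool y or -y lies along yaw (mod pi)"""
    p,M=axes();d=M.T@(np.array(target)-p)*100
    t=None
    if yaw is not None:
        cur=np.arctan2(M[1,1],M[0,1]);e=(yaw-cur+np.pi/2)%np.pi-np.pi/2;t=round(float(e*np.sign(M[2,0])),3)
    return np.round(d,2),t
E
python3 - <<'E'
from h import *
a=cv2.imread('pics/top0.png');hsv=cv2.cvtColor(a,cv2.COLOR_BGR2HSV);g=hsv[...,2]
o=np.array([130,90])
def comps(m,off,amin,amax):
    n,_,st,ce=cv2.connectedComponentsWithStats(m.astype(np.uint8))
    return [(ce[i]+off,st[i][4]) for i in range(1,n) if amin<=st[i][4]<=amax]
# vials: amber and dark pixels in windows
for c in((229,332),(276,338),(370,319)):
    u=np.array(c)/2.2+o;x,y=u.astype(int);w=hsv[y-9:y+10,x-9:x+10]
    am=(w[...,1]>120)&(w[...,0]<25)&(w[...,2]>50);dk=(w[...,2]<40)
    for n,m,z in(('amber',am|dk,.03),('cap',dk,.06)):
        yy,xx=np.nonzero(m);uv=np.array([xx.mean()+x-9,yy.mean()+y-9]);print(n,uv.round(1),m.sum(),ray('top',uv,z).round(4))
        if n=='amber': print(' bbox',xx.min()+x-9,xx.max()+x-9,yy.min()+y-9,yy.max()+y-9)
x0,y0,x1,y1=195,150,272,176
w=g[y0:y1,x0:x1];P=[]
for c,ar in comps(w<45,np.array([x0,y0]),60,400): print('plate',c.round(1),ar,ray('top',c,.052).round(4))
S=[]
pl=np.zeros_like(w)
for c,ar in comps((w>150)&(hsv[y0:y1,x0:x1,1]<60),np.array([x0,y0]),3,30): print('stud',c.round(1),ar,ray('top',c,.053).round(4))
u=np.array((63,343))/2.2+o;x,y=u.astype(int);w=g[y-9:y+10,x-9:x+10]
for c,ar in comps(w<45,np.array([x-9,y-9]),4,200): print('pin',c.round(1),ar,ray('top',c,.048).round(4),ray('top',c,.06).round(4))
p,M=axes();print(p,M.round(3))
E
```

```text
amber [233.1 240.7] 89 [0.4472 0.0361 0.03  ]
 bbox 228 238 236 246
cap [232.8 240.9] 36 [0.4469 0.0344 0.06  ]
amber [255.2 243.2] 85 [ 0.4427 -0.0187  0.03  ]
 bbox 250 260 238 248
cap [254.8 243.7] 33 [ 0.4417 -0.0189  0.06  ]
amber [298.  234.6] 85 [ 0.4666 -0.1235  0.03  ]
 bbox 293 303 230 239
cap [298.2 234.7] 35 [ 0.4662 -0.1227  0.06  ]
plate [251.6 161.3] 108 [ 0.6424 -0.0048  0.052 ]
plate [232.1 163.9] 126 [0.6348 0.0427 0.052 ]
plate [213.  166.1] 146 [0.628  0.0894 0.052 ]
stud [242.  160.5] 4 [0.6437 0.0188 0.053 ]
stud [258.  160.3] 7 [ 0.6452 -0.0203  0.053 ]
stud [246.  161.7] 7 [0.6409 0.0089 0.053 ]
stud [252.  161.3] 7 [ 0.6424 -0.0057  0.053 ]
stud [229.5 164. ] 6 [0.6342 0.0491 0.053 ]
stud [235.5 163. ] 6 [0.6371 0.0345 0.053 ]
stud [212.7 166. ] 7 [0.6282 0.09   0.053 ]
stud [223. 167.] 3 [0.6264 0.0647 0.053 ]
stud [256. 167.] 3 [ 0.6286 -0.0159  0.053 ]
stud [195.3 172.2] 11 [0.6119 0.1321 0.053 ]
stud [240. 169.] 3 [0.6226 0.023  0.053 ]
stud [248. 168.] 3 [0.6256 0.0035 0.053 ]
stud [224.5 171. ] 4 [0.6167 0.0607 0.053 ]
stud [232.5 170. ] 4 [0.6197 0.0413 0.053 ]
stud [243.9 173.2] 20 [0.6127 0.0132 0.053 ]
stud [208.5 173. ] 4 [0.6107 0.0997 0.053 ]
stud [216.5 172. ] 4 [0.6137 0.0802 0.053 ]
stud [251.4 173.6] 29 [ 0.612  -0.0051  0.053 ]
stud [224.5 174.5] 8 [0.6081 0.0604 0.053 ]
stud [233.1 174.6] 13 [0.6084 0.0395 0.053 ]
pin [158.3 245.7] 21 [0.4303 0.2164 0.048 ] [0.4306 0.2137 0.06  ]
[ 0.27817382 -0.66950172  0.23131118] [[-0.     0.384 -0.923]
 [-0.    -0.923 -0.384]
 [-1.     0.     0.   ]]
```

Run:
```python
import cv2
a=cv2.imread('pics/top0.png');b=cv2.imread('pics/side0.png')
A=cv2.resize(a[150:260,150:280],(780,660),interpolation=cv2.INTER_CUBIC)[:595]
cv2.imwrite('pics/close.png',A)
```

```text
(no output)
```

View pics/close.png

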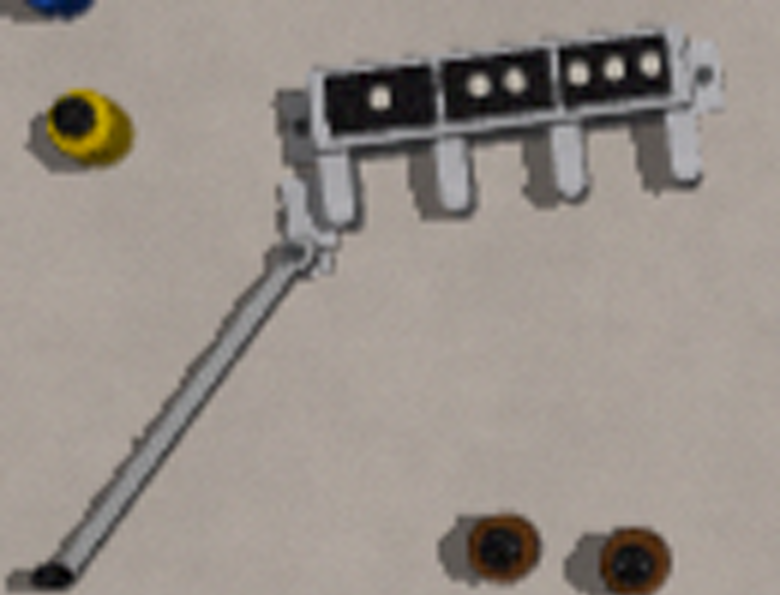

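```bash
python3 -m creep '[[3.9,0,-4,-2.9,0],[3.9,0,-4,-2.9,0],[3.9,0,-4,-2.9,0],[3.9,0,-4,-2.9,0],[3.9,0,-4,-2.9,0],[3.9,0,-4,-2.9,0],[3.9,0,-4,-2.9,0],[3.9,0,-4,-2.9,0],[3.9,0,0,0,0.123],[3.9,0,0,0,0.123]]' 30
python3 - <<'E'
from h import *
print(manip.state()['t'],delta([.446,.0355,.11],1.72))
x=np.array([.989,.149]);y=np.array([-.149,.989]);O=np.array([.5885,.0355])
for a,b,z in((0,24,.036),(0,-24,.036),(0,72,.036),(0,-72,.036),(-8,92,.031)): print(a,b,proj('top',[*(O+(a*x+b*y)/1000),z]).round(1),'close px',((proj('top',[*(O+(a*x+b*y)/1000),z])-[150,150]+.5)*6).round())
E
```

```text
t: 1.8
position: [0.371, -0.2778, 0.2303]
eef_rot: [0.706, 0.048, -0.704, 0.052]
force: [-1.0, -0.5, -0.1]
grip_width: 0.0389
1.8 (array([ 11.92, -30.01, -11.81]), -0.008)
0 24 [225.4 184.7] close px [455. 211.]
0 -24 [244.6 182.3] close px [571. 197.]
0 72 [206.1 187. ] close px [339. 225.]
0 -72 [263.9 179.9] close px [686. 183.]
-8 92 [198.7 191.4] close px [295. 251.]
```

```bash
python3 -m creep '[[3.9,0,-4.5,-1.8,0],[3.9,0,-4.5,-1.8,0],[3.9,1,-4.5,-1.8,0],[3.9,2,-4.2,-1.6,0],[3.9,2,-4.2,-1.6,0],[3.9,2,-4.2,-1.6,0],[3.9,2,-3,-1.2,0],[3.9,2,-0.9,-0.4,0],[3.9,1,0,0,0],[3.9,0,0,0,0]]'
python3 -c "
from h import *
print(manip.state()['t'],delta([.446,.0355,.012],1.72))"
```

```text
t: 2.8
position: [0.4567, 0.0453, 0.1091]
eef_rot: [0.712, 0.046, -0.699, 0.05]
force: [-0.8, -0.3, 0.1]
grip_width: 0.0391
2.8 (array([9.69, 0.75, 1.37]), -0.014)
```

```bash
python3 -m creep '[[3.9,1.5,0.75,1.37,-0.014],[3.9,2,0,0,0],[3.9,0,0,0,0]]'
python3 - <<'E'
from h import *
print(manip.state()['t'],delta([.446,.0355,.012],1.72),manip.state()['position'])
f=manip.grab_frame('side');cv2.imwrite('pics/s1.png',cv2.resize(f['pixels'][190:330,200:400],(800,560),interpolation=cv2.INTER_CUBIC))
E
```

```text
t: 3.1
position: [0.4455, 0.0325, 0.0755]
eef_rot: [0.713, 0.049, -0.698, 0.054]
force: [-0.8, -0.3, 0.4]
grip_width: 0.0393
3.1 (array([ 6.35, -0.35,  0.04]), -0.003) [0.44548866 0.0324653  0.07550646]
```

View pics/s1.png

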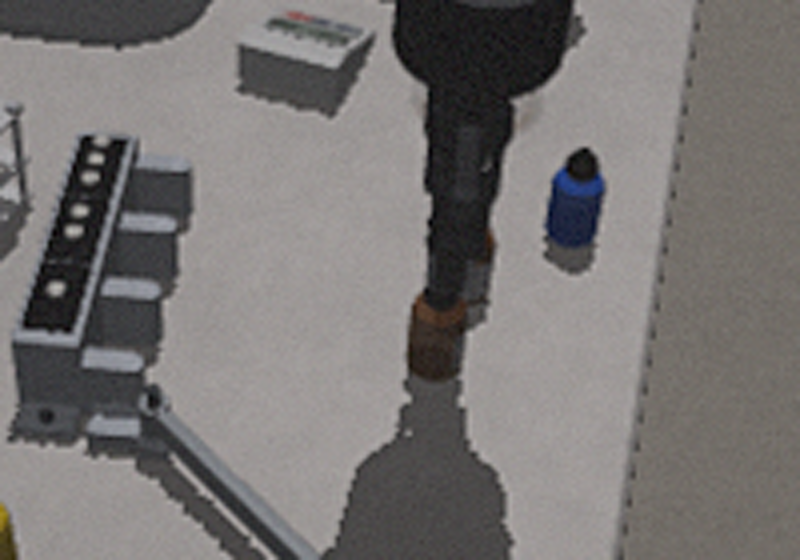

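The gripper is centred over the amber vial at crop (437,340). The second vial stays clear behind it at (480,270).

```bash
python3 -m creep '[[3.9,1,-0.35,0,0],[3.9,1.8,0,0,0],[3.9,1.8,0,0,0],[3.9,1.5,0,0,0],[3.9,0,0,0,0],[2.6,0,0,0,0],[2.6,0,0,0,0],[2.6,0,0,0,0]]' 30
python3 -c "
from h import *
print(manip.state()['t'],delta([.446,.0355,.012],1.72))
O=np.array([.5885,.0355]);x=np.array([.989,.149]);y=np.array([-.149,.989])
print(delta([*(O-.032*x+.048*y),.012],1.72))"
```

```text
t: 3.95
position: [0.4487, 0.0323, 0.0358]
eef_rot: [0.714, 0.045, -0.697, 0.055]
force: [0.2, -0.8, -1.1]
grip_width: 0.0262
3.95 (array([ 2.36, -0.39,  0.28]), -0.008)
(array([  2.58,  -3.16, -10.59]), -0.008)
```

```bash
python3 -m creep '[[3.9,0,0,0,0],[3.9,0,0,0,0],[3.9,0,0,0,0]]' 30
python3 - <<'E'
from h import *
print(manip.state()['t'],delta([.446,.0355,.012],1.72),manip.state()['position'],manip.state()['grip_width'])
f=manip.grab_frame('side');cv2.imwrite('pics/s2.png',cv2.resize(f['pixels'][200:300,250:350],(600,600),interpolation=cv2.INTER_CUBIC))
print(manip.recognise('vial_a','side'))
E
```

```text
t: 4.25
position: [0.4491, 0.0324, 0.0366]
eef_rot: [0.714, 0.045, -0.696, 0.055]
force: [0.1, 1.3, 0.6]
grip_width: 0.0392
4.25 (array([ 2.44, -0.38,  0.32]), -0.009) [0.44906617 0.03244071 0.03657786] 0.0391798816879991
[{'xyz': [0.6708, 0.244, 0.0363], 'conf': 0.7}, {'xyz': [0.616, 0.2254, 0.0396], 'conf': 0.65}, {'xyz': [0.3903, -0.0688, 0.0376], 'conf': 0.62}, {'xyz': [0.4318, -0.0115, 0.0283], 'conf': 0.53}, {'xyz': [0.445, 0.046, 0.0167], 'conf': 0.43}, {'xyz': [0.6024, 0.1185, 0.0299], 'conf': 0.3}]
```

View pics/s2.png

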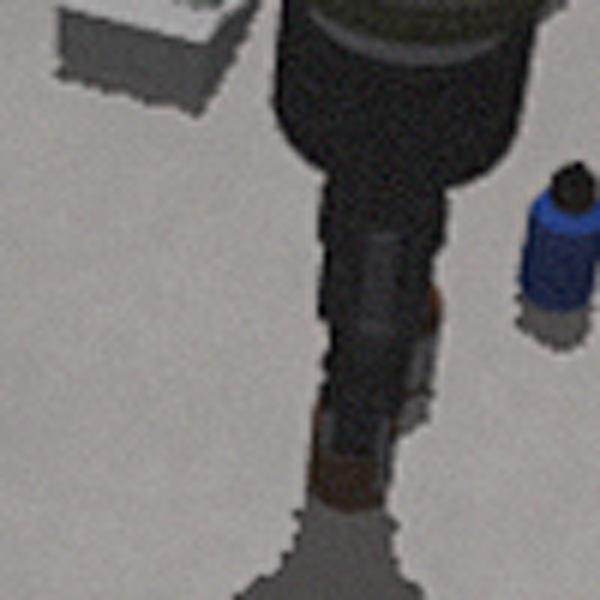

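```bash
python3 -m creep '[[3.9,1.2,-0.38,0.32,0],[3.9,1.2,0,0,0],[3.9,0,0,0,0]]' 30
python3 - <<'E'
from h import *
print(manip.state()['t'],delta([.446,.0355,.010],1.72),manip.state()['position'],manip.state()['grip_width'])
E
```

```text
t: 4.65
position: [0.4484, 0.0335, 0.0191]
eef_rot: [0.713, 0.047, -0.697, 0.058]
force: [0.7, -1.0, -0.3]
grip_width: 0.039
4.65 (array([ 0.9 , -0.25,  0.23]), 0.0) [0.44841587 0.03351921 0.01913283] 0.0390467489031402
```

```bash
python3 -m creep '[[3.9,1,-0.4,0.3,0],[3.9,0.2,-0.2,0,0],[2.2,0,0,0,0],[2.2,0,0,0,0],[2.2,0,0,0,0],[2.2,0,0,0,0]]' 30
python3 - <<'E'
from h import *
O=np.array([.5885,.0355]);x=np.array([.989,.149]);y=np.array([-.149,.989])
print(manip.state()['t'],delta([*(O-.032*x+.048*y),.011],1.72),manip.state()['position'],manip.state()['grip_width'])
E
```

```text
t: 5.25
position: [0.4489, 0.0394, 0.0124]
eef_rot: [0.71, 0.039, -0.701, 0.05]
force: [-0.0, 0.1, -1.0]
grip_width: 0.028
5.25 (array([  0.23,  -2.59, -10.49]), -0.024) [0.44887529 0.03944758 0.01240234] 0.027974073298432173
```

```bash
python3 -m creep '[[2.2,0,-0.4,-1.5,0],[2.2,0,-0.5,-2,0],[2.2,0,-0.5,-2,0],[2.2,0,-0.5,-2,0],[2.2,0,-0.4,-1.6,0],[2.2,0,0,0,0]]'
python3 - <<'E'
from h import *
O=np.array([.5885,.0355]);x=np.array([.989,.149]);y=np.array([-.149,.989])
print(manip.state()['t'],delta([*(O-.032*x+.048*y),.011],1.72),manip.state()['position'],manip.state()['grip_width'])
E
```

```text
t: 5.85
position: [0.5377, 0.0741, 0.0137]
eef_rot: [0.71, 0.037, -0.702, 0.048]
force: [0.1, -0.1, -0.6]
grip_width: 0.0282
5.85 (array([ 0.28, -0.27, -1.24]), -0.029) [0.53770368 0.07406538 0.01369429] 0.028153687747376276
```

```bash
python3 -m creep '[[2.2,0.2,-0.5,-1.4,-0.03],[2.2,0,0,0,-0.02],[2.2,0,0,0,0]]'
python3 - <<'E'
from h import *
O=np.array([.5885,.0355]);x=np.array([.989,.149]);y=np.array([-.149,.989])
print(manip.state()['t'],delta([*(O-.032*x+.048*y),.011],1.72),manip.state()['position'],manip.state()['grip_width'])
E
```

```text
t: 6.15
position: [0.5484, 0.0786, 0.012]
eef_rot: [0.707, 0.053, -0.702, 0.067]
force: [-0.1, -0.5, 0.7]
grip_width: 0.0277
6.15 (array([ 0.1 ,  0.06, -0.12]), 0.02) [0.54839958 0.07861642 0.01199789] 0.02766374529223133
```

```bash
python3 -m creep '[[3.7,0,0,0,0],[3.7,0,0,0,0],[3.7,0,0,0,0],[3.7,0,0,1.5,0],[3.7,0,0,1.8,0],[3.7,0,0,1.8,0],[0.6,0,0,0,0],[0.6,0,0,0,0],[0.6,0,0,0,0]]'
python3 - <<'E'
from h import *
O=np.array([.5885,.0355]);x=np.array([.989,.149]);y=np.array([-.149,.989])
print(manip.state()['t'],delta([*(O-.010*x+.048*y),.011],1.72),manip.state()['position'],manip.state()['grip_width'])
f=manip.grab_frame('top');cv2.imwrite('pics/t3.png',cv2.resize(f['pixels'][150:260,150:310],(800,550),interpolation=cv2.INTER_CUBIC))
E
```

```text
t: 7.05
position: [0.4949, 0.0689, 0.0117]
eef_rot: [0.707, 0.052, -0.703, 0.066]
force: [-0.4, -0.5, 0.2]
grip_width: 0.0064
7.05 (array([ 0.1 ,  0.03, -7.76]), 0.017) [0.49490525 0.06893608 0.01170096] 0.006385881459088583
```

View pics/t3.png

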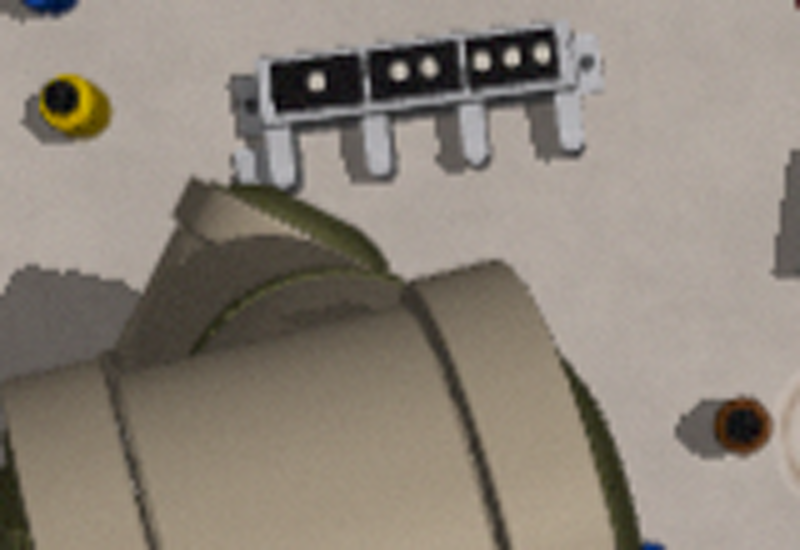

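The arm hides vial 1, and the rack and the right vial at (743,425) are undisturbed. I'll push gently and watch the force.

```bash
python3 -m creep '[[0.6,0,0,-1.3,0.01],[0.6,0,0,-1.3,0],[0.6,0,0,-1.3,0],[0.6,0,0,-1.2,0],[0.6,0,0,-1.2,0],[0.6,0,0,-0.8,0]]'
python3 - <<'E'
from h import *
O=np.array([.5885,.0355]);x=np.array([.989,.149]);y=np.array([-.149,.989])
print(manip.state()['t'],delta([*(O-.010*x+.048*y),.011],1.72),manip.state()['position'],manip.state()['force'])
E
```

```text
t: 7.7
position: [0.5703, 0.0806, 0.0119]
eef_rot: [0.707, 0.048, -0.703, 0.061]
force: [0.1, 0.6, 1.1]
grip_width: 0.006
7.7 (array([ 0.08, -0.07, -0.13]), 0.004) [0.57025557 0.08062192 0.01185382] [0.09342245 0.55314736 1.09871664]
```

```bash
python3 -m creep '[[0.6,0,0,-0.3,0],[0.6,0,0,-0.3,0],[0.6,0,0,0,0]]'
python3 - <<'E'
from h import *
O=np.array([.5885,.0355]);x=np.array([.989,.149]);y=np.array([-.149,.989])
print(manip.state()['t'],delta([*(O-.010*x+.048*y),.011],1.72),manip.state()['force'])
f=manip.grab_frame('side');cv2.imwrite('pics/s4.png',cv2.resize(f['pixels'][200:320,180:340],(800,600),interpolation=cv2.INTER_CUBIC))
E
```

```text
t: 8.0
position: [0.5723, 0.0804, 0.0111]
eef_rot: [-0.704, -0.047, 0.706, -0.061]
force: [-0.3, 0.6, 0.2]
grip_width: 0.0059
8.0 (array([ 0.01, -0.12,  0.06]), 0.003) [-0.34041013  0.57746661  0.19215161]
```

View pics/s4.png

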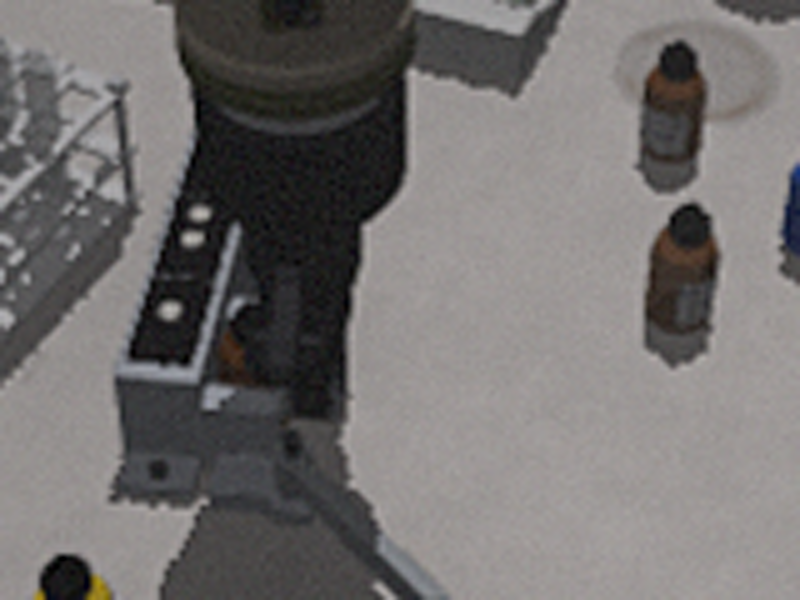

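The vial is in pocket 1 (amber at (235,355)), but there is no contact force yet, so I'll push a little more.

```bash
for i in 1; do python3 -m creep '[[0.6,0,0.1,-0.3,0],[0.6,0,0,-0.3,0],[0.6,0,0,-0.3,0]]'; done
python3 - <<'E'
from h import *
O=np.array([.5885,.0355]);x=np.array([.989,.149]);y=np.array([-.149,.989])
print(manip.state()['t'],delta([*(O-.010*x+.048*y),.011],1.72),manip.state()['force'])
E
```

```text
t: 8.35
position: [0.5731, 0.0794, 0.0106]
eef_rot: [-0.7, -0.046, 0.71, -0.063]
force: [-10.0, 0.5, 8.8]
grip_width: 0.0058
8.35 (array([-0.04, -0.23,  0.13]), 0.005) [-10.01287789   0.54251114   8.78210528]
```

```bash
python3 -m creep '[[0.6,0,0,1.5,0],[1.5,-1,0,2,0],[3.9,-3,0,2.5,0],[3.9,-4,0,2,0],[3.9,-2,3,1.5,0],[3.9,0,3,1.5,0],[3.9,0,2,0.5,0],[3.9,0,0,0,0]]'
python3 - <<'E'
from h import *
print(manip.state()['t'],delta([.442,-.0187,.075],1.72),manip.state()['force'])
f=manip.grab_frame('top');cv2.imwrite('pics/t5.png',cv2.resize(f['pixels'][150:260,150:310],(800,550),interpolation=cv2.INTER_CUBIC))
E
```

```text
t: 9.15
position: [0.4722, -0.0159, 0.1182]
eef_rot: [-0.702, -0.047, 0.708, -0.065]
force: [0.1, -0.4, 0.2]
grip_width: 0.0387
9.15 (array([ 4.34, -0.31,  2.98]), 0.009) [ 0.07250717 -0.4451579   0.19937172]
```

```bash
cat >> h.py <<'E'
X=np.array([.989,.149]);Y=np.array([-.149,.989]);O=np.array([.5885,.0355])
def rp(a,b,z): return [*(O+a/1000*X+b/1000*Y),z]
def cap(b,a=15.5,r=6):
    """dark cap blob near home point of pocket at rack y=b (mm) -> rack x,y in mm"""
    f=manip.grab_frame('top');g=f['pixels'].max(2)
    u=proj('top',rp(a,b,.062));x,y=u.round().astype(int);w=(g[y-r:y+r+1,x-r:x+r+1]<50).astype(np.uint8)
    n,l,st,ce=cv2.connectedComponentsWithStats(w)
    for i in range(1,n):
        p=ray('top',ce[i]+[x-r,y-r],.062)[:2]-O;print('blob',st[i][4],st[i][:4],(p@X*1000).round(1),(p@Y*1000).round(1))
    return w
E
python3 - <<'E'
from h import *
print(cap(48))
E
```

```text
blob 38 [4 4 7 7] 13.7 45.0
blob 1 [1 8 1 1] 13.2 59.9
[[0 0 0 0 0 0 0 0 0 0 0 0 0]
 [0 0 0 0 0 0 0 0 0 0 0 0 0]
 [0 0 0 0 0 0 0 0 0 0 0 0 0]
 [0 0 0 0 0 0 0 0 0 0 0 0 0]
 [0 0 0 0 0 0 1 1 1 0 0 0 0]
 [0 0 0 0 0 1 1 1 1 1 0 0 0]
 [0 0 0 0 1 1 1 1 1 1 1 0 0]
 [0 0 0 0 1 1 1 1 1 1 1 0 0]
 [0 1 0 0 1 1 1 1 1 1 1 0 0]
 [0 0 0 0 0 1 1 1 1 1 1 0 0]
 [0 0 0 0 0 0 1 1 1 0 0 0 0]
 [0 0 0 0 0 0 0 0 0 0 0 0 0]
 [0 0 0 0 0 0 0 0 0 0 0 0 0]]
```

View pics/t5.png

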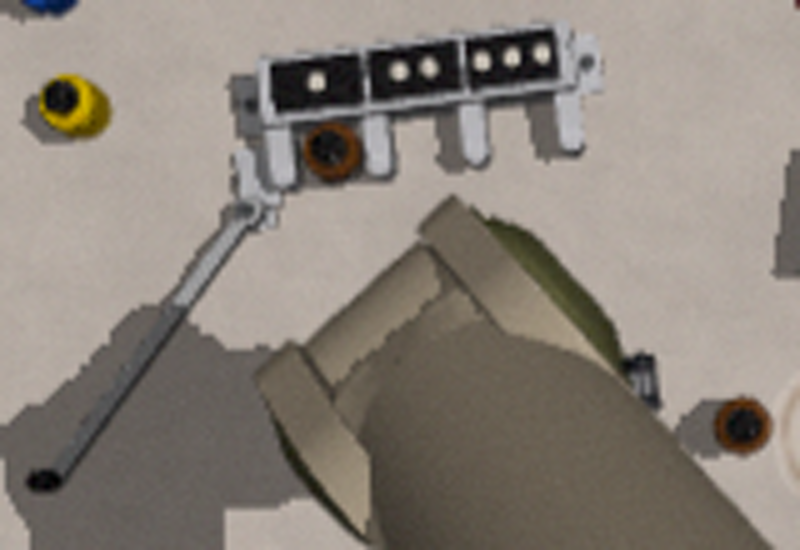

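Vial 1 is home in pocket 1: its cap measures at rack (13.7, 45) against the home point (15.5, 48), inside 8 mm. Next is vial 2.

```bash
python3 -m creep '[[4.5,1.5,-0.3,3,0.01],[4.5,2,0,0,0],[4.5,0,0,0,0]]'
python3 - <<'E'
from h import *
print(manip.state()['t'],delta([.442,-.0187,.011],1.72),manip.state()['position'])
E
```

```text
t: 9.55
position: [0.4445, -0.0117, 0.0828]
eef_rot: [-0.703, -0.047, 0.707, -0.061]
force: [1.2, -0.7, 0.2]
grip_width: 0.0449
9.55 (array([7.19, 0.51, 0.31]), 0.004) [ 0.44446797 -0.01171088  0.08275467]
```

```bash
python3 -m creep '[[4.5,0.5,0.7,0.3,0],[4.5,0,0.2,0.1,0],[4.5,0,0,0,0]]'
python3 - <<'E'
from h import *
print(manip.state()['t'],delta([.442,-.0187,.011],1.72),manip.state()['position'])
E
```

```text
t: 9.85
position: [0.4431, -0.0196, 0.0782]
eef_rot: [-0.704, -0.049, 0.706, -0.062]
force: [1.0, -0.3, 1.0]
grip_width: 0.0449
9.85 (array([ 6.72, -0.23,  0.06]), 0.008) [ 0.44313505 -0.0195633   0.07818656]
```

```bash
python3 -m creep '[[4.5,2.2,-0.2,0,0],[4.5,2.2,0,0,0],[4.5,2,0,0,0],[4.5,0,0,0,0]]'
python3 - <<'E'
from h import *
print(manip.state()['t'],delta([.442,-.0187,.011],1.72),manip.state()['position'])
E
```

```text
t: 10.25
position: [0.4464, -0.0192, 0.0145]
eef_rot: [0.706, 0.048, -0.704, 0.061]
force: [-0.2, -0.4, 0.1]
grip_width: 0.045
10.25 (array([ 0.34, -0.12,  0.43]), 0.005) [ 0.44639294 -0.0191903   0.01447676]
```

```bash
python3 -m creep '[[4.5,0.3,-0.1,0.5,0],[2.2,0,0,0,0],[2.2,0,0,0,0],[2.2,0,0,0,0],[2.2,0,0,0,0]]' 30
python3 - <<'E'
from h import *
print(manip.state()['t'],delta(rp(-32,0,.011),1.72),manip.state()['position'])
E
```

```text
t: 10.75
position: [0.4439, -0.0192, 0.0142]
eef_rot: [0.708, 0.047, -0.702, 0.061]
force: [-0.7, -0.7, -0.4]
grip_width: 0.0274
10.75 (array([  0.34,  -3.22, -11.92]), 0.004) [ 0.4438802  -0.01918281  0.01424613]
```

```bash
python3 -m creep '[[2.2,0.1,-0.5,-1.5,0],[2.2,0,-0.5,-2,0],[2.2,0.1,-0.5,-2,0],[2.2,0,-0.6,-2,0],[2.2,0.1,-0.5,-2,0],[2.2,0,-0.5,-2,0],[2.2,0,0,0,0],[2.2,0,0,0,0]]'
python3 - <<'E'
from h import *
print(manip.state()['t'],delta(rp(-32,0,.011),1.72),manip.state()['position'],manip.state()['force'])
E
```

```text
t: 11.55
position: [0.5566, 0.0281, 0.0145]
eef_rot: [0.708, 0.046, -0.703, 0.058]
force: [-0.7, -0.3, -0.8]
grip_width: 0.0272
11.55 (array([ 0.35, -0.26, -0.06]), -0.002) [0.55660599 0.02809842 0.01454766] [-0.74502226 -0.32046546 -0.77192768]
```

```bash
python3 -m creep '[[2.2,0.2,-0.4,0,0],[2.2,0,0,0,0],[3.7,0,0,0,0],[3.7,0,0,0,0],[3.7,0,0,0,0],[3.7,0,0,1.5,0],[3.7,0,0,1.8,0],[3.7,0,0,1.8,0],[0.6,0,0,0,0],[0.6,0,0,0,0]]'
python3 - <<'E'
from h import *
print(manip.state()['t'],delta(rp(-10,0,.011),1.72),manip.state()['position'],manip.state()['force'])
E
```

```text
t: 12.55
position: [0.5015, 0.0237, 0.0125]
eef_rot: [0.707, 0.045, -0.703, 0.058]
force: [0.8, -1.0, -0.1]
grip_width: 0.009
12.55 (array([ 0.19,  0.11, -7.78]), -0.002) [0.50152502 0.02371231 0.01254979] [ 0.82791714 -0.96117602 -0.08796423]
```

```bash
python3 -m creep '[[0.6,0.1,0.1,-1.3,0],[0.6,0,0,-1.3,0],[0.6,0,0,-1.3,0],[0.6,0,0,-1.2,0],[0.6,0,0,-1.2,0],[0.6,0,0,-1,0],[0.6,0,0,-0.3,0],[0.6,0,0,0,0]]'
python3 - <<'E'
from h import *
print(manip.state()['t'],delta(rp(-10,0,.011),1.72),manip.state()['position'],manip.state()['force'])
E
```

```text
t: 13.35
position: [0.5802, 0.0345, 0.0113]
eef_rot: [-0.705, -0.045, 0.705, -0.058]
force: [-0.0, -0.1, -0.4]
grip_width: 0.0058
13.35 (array([0.03, 0.02, 0.16]), -0.004) [0.58020747 0.03447188 0.01125635] [-0.04719821 -0.05476741 -0.36513813]
```

```bash
python3 -m creep '[[0.6,0,0,-0.3,0],[0.6,0,0,-0.3,0],[0.6,0,0,0,0]]'
python3 - <<'E'
from h import *
print(manip.state()['t'],delta(rp(-10,0,.011),1.72),manip.state()['force'])
E
```

```text
t: 13.65
position: [0.58, 0.0345, 0.0106]
eef_rot: [-0.701, -0.044, 0.71, -0.059]
force: [1.8, 0.9, 0.3]
grip_width: 0.0061
13.65 (array([-0.04,  0.02,  0.15]), -0.003) [1.84009368 0.90407296 0.28322285]
```

```bash
python3 -m creep '[[0.6,0,0,1.5,0],[1.5,-1,0,2,0],[4.5,-3,0,2.5,0],[4.5,-4,1,2,0],[4.5,-2,3,1,0],[4.5,0,3,0.5,0],[4.5,0,3,0,0],[4.5,0,2.5,0,0],[4.5,0,0,0,0]]'
python3 - <<'E'
from h import *
s=manip.state();print(s['t'],np.round(s['q'],2),delta([.4665,-.123,.1],0.12),s['position']);cap(0);cap(48)
E
```

```text
t: 14.55
position: [0.5105, -0.1033, 0.1192]
eef_rot: [-0.705, -0.045, 0.706, -0.06]
force: [-0.4, 1.2, -0.4]
grip_width: 0.045
14.55 [ 0.51  0.59 -0.62  2.14  0.65  0.61 -2.01] (array([1.96, 1.25, 4.64]), -1.542) [ 0.51054019 -0.10332673  0.11917767]
blob 1 [6 2 1 1] 25.4 -0.2
blob 37 [4 4 7 7] 13.7 -0.6
blob 3 [1 8 2 2] 10.7 12.9
blob 1 [10 12  1  1] 0.1 -7.0
blob 38 [4 4 7 7] 13.7 45.0
```

```bash
python3 -m creep '[[4.5,0,0,2,-0.14],[4.5,0,0,1,-0.14]]'
python3 - <<'E'
from h import *
s=manip.state();print(s['t'],np.round(s['q'],2),delta([.4665,-.123,.1],0.12),s['position'])
E
```

```text
t: 14.85
position: [0.4826, -0.1028, 0.1197]
eef_rot: [-0.69, -0.149, 0.69, -0.161]
force: [-0.8, 0.4, -0.3]
grip_width: 0.045
14.85 [ 0.58  0.58 -0.7   2.2   0.72  0.6  -1.79] (array([2.  , 1.1 , 2.31]), -1.248) [ 0.48261575 -0.10283557  0.11967422]
```

Turning negative brings q7 towards the middle of its range, so I'll continue that way.

```bash
python3 -m creep '[[4.5,0,0,0,-0.14],[4.5,0,0,0,-0.14],[4.5,0,0,0,-0.14],[4.5,0,0,0,-0.14],[4.5,0,0,0,-0.14],[4.5,0,0,0,-0.14],[4.5,0,0,0,-0.14],[4.5,0,0,0,-0.14],[4.5,0,0,0,-0.12],[4.5,0,0,0,0]]'
python3 - <<'E'
from h import *
s=manip.state();print(s['t'],np.round(s['q'],2),delta([.4665,-.123,.08],0.12),s['position'])
E
```

```text
t: 15.85
position: [0.4845, -0.0879, 0.1212]
eef_rot: [0.45, 0.54, -0.452, 0.549]
force: [0.6, 0.2, 0.3]
grip_width: 0.0451
15.85 [ 0.75  0.71 -1.04  2.19  0.93  0.79 -0.73] (array([ 4.14, -2.45,  3.06]), 0.068) [ 0.48450626 -0.08791621  0.12120446]
```

```bash
python3 -m creep '[[4.5,1.5,-2.4,3,0.06],[4.5,2,0,0,0],[4.5,0,0,0,0]]'
python3 - <<'E'
from h import *
s=manip.state();print(s['t'],delta([.4665,-.123,.075],0.12),s['position'])
f=manip.grab_frame('side');cv2.imwrite('pics/s6.png',cv2.resize(f['pixels'][130:280,210:410],(800,600),interpolation=cv2.INTER_CUBIC))
E
```

```text
t: 16.15
position: [0.4683, -0.12, 0.0864]
eef_rot: [0.47, 0.524, -0.469, 0.534]
force: [-0.5, -0.3, 0.3]
grip_width: 0.045
16.15 (array([ 1.14, -0.23,  0.27]), -0.001) [ 0.46833084 -0.11999035  0.08641373]
```

View pics/s6.png

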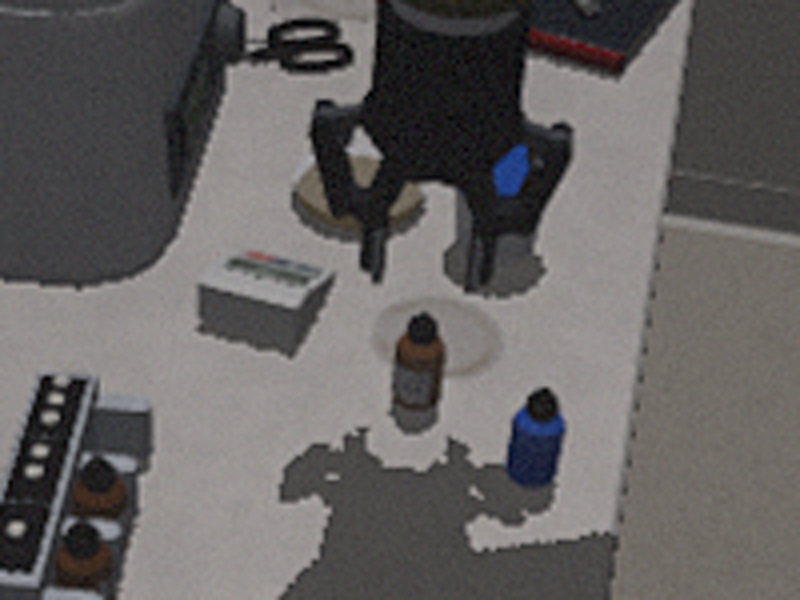

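Fingers straddle the third vial along x, clear of the timer and the flat ring. Both home vials are standing at (97,490) and (85,555). Descending.

```bash
python3 -m creep '[[4.5,0.5,-0.2,0.3,0],[4.5,2,0,0,0],[4.5,2.2,0,0,0],[4.5,2.2,0,0,0],[4.5,0,0,0,0]]'
python3 - <<'E'
from h import *
s=manip.state();print(s['t'],delta([.4665,-.123,.012],0.12),s['position'],s['force'])
E
```

```text
t: 16.7
position: [0.4713, -0.1218, 0.0197]
eef_rot: [0.471, 0.521, -0.468, 0.536]
force: [-0.0, -0.1, 0.1]
grip_width: 0.0447
16.7 (array([ 0.76, -0.5 ,  0.05]), -0.002) [ 0.47126004 -0.12184077  0.01967815] [-0.04840319 -0.05998561  0.08511   ]
```

```bash
python3 -m creep '[[4.5,0.7,-0.4,0,0],[2.2,0,0,0,0],[2.2,0,0,0,0],[2.2,0,0,0,0],[2.2,0,0,0,0]]' 30
python3 - <<'E'
from h import *
s=manip.state();print(s['t'],s['grip_width'],axes()[1].round(2).tolist());print(delta(rp(-90,-48,.011),1.72));print(delta(rp(-32,-48,.011),1.72))
E
```

```text
t: 17.2
position: [0.47, -0.1211, 0.0167]
eef_rot: [0.472, 0.52, -0.467, 0.537]
force: [-0.1, -0.7, -0.4]
grip_width: 0.0278
17.2 0.027839743952980136 [[0.02, 0.99, 0.12], [-0.01, 0.12, -0.99], [-1.0, 0.02, 0.01]]
(array([ 0.55,  4.77, -9.07]), 1.541)
(array([ 0.67, 10.56, -9.25]), 1.541)
```

```bash
python3 -m creep '[[2.2,0.1,0.7,-1.3,0],[2.2,0.1,1,-1.9,0],[2.2,0.1,1,-2,0],[2.2,0.1,1,-2,0],[2.2,0.1,1,-1.8,0],[2.2,0,0,0,0],[2.2,0,0,0,0.1],[2.2,0,0,0,0.14],[2.2,0,0,0,0.14],[2.2,0,0,0,0.14]]'
python3 - <<'E'
from h import *
s=manip.state();print(s['t'],s['grip_width'],s['force'],delta(rp(-90,-48,.011),1.72))
E
```

```text
t: 18.2
position: [0.5096, -0.022, 0.0154]
eef_rot: [0.597, 0.372, -0.59, 0.396]
force: [-0.6, 0.1, -0.5]
grip_width: 0.028
18.2 0.027983456450752276 [-0.5662224   0.10873281 -0.50564456] (array([ 0.44, -0.15,  0.42]), 0.999)
```

```bash
python3 -m creep '[[2.2,0.1,0,0,0.14],[2.2,0.1,0,0,0.14],[2.2,0,0,0,0.14],[2.2,0,0,0,0.14],[2.2,0,0,0,0.14],[2.2,0,0,0,0.14],[2.2,0,0,0,0.13],[2.2,0,0,0,0]]'
python3 - <<'E'
from h import *
s=manip.state();print(s['t'],s['grip_width'],s['force'],delta(rp(-32,-48,.011),1.72))
E
```

```text
t: 19.0
position: [0.5113, -0.016, 0.0148]
eef_rot: [0.715, 0.042, -0.695, 0.059]
force: [-0.3, 0.1, 0.1]
grip_width: 0.0274
19.0 0.027446172426701734 [-0.28977478  0.10272019  0.07360717] (array([ 0.53,  0.82, -5.2 ]), -0.007)
```

```bash
python3 -m creep '[[2.2,0.1,0.3,-1.3,0],[2.2,0.1,0.3,-1.5,0],[2.2,0.1,0.2,-1.5,0],[2.2,0.1,0,-0.8,0],[2.2,0,0,0,0],[2.2,0,0,0,0]]'
python3 - <<'E'
from h import *
s=manip.state();print(s['t'],s['grip_width'],s['force'],delta(rp(-32,-48,.011),1.72))
E
```

```text
t: 19.6
position: [0.5618, -0.0133, 0.0139]
eef_rot: [0.713, 0.044, -0.697, 0.063]
force: [0.6, -0.4, -0.4]
grip_width: 0.0273
19.6 0.027286266813801353 [ 0.6041889  -0.40702016 -0.44005219] (array([ 0.31,  0.36, -0.16]), 0.002)
```

```bash
python3 -m creep '[[2.2,0.2,0.5,0,0],[2.2,0,0,0,0],[3.7,0,0,0,0],[3.7,0,0,0,0],[3.7,0,0,0,0],[3.7,0,0,1.5,0],[3.7,0,0,1.8,0],[3.7,0,0,1.8,0],[0.6,0,0,0,0],[0.6,0,0,0,0]]'
python3 - <<'E'
from h import *
s=manip.state();print(s['t'],delta(rp(-10,-48,.011),1.72),s['force'])
E
```

```text
t: 20.6
position: [0.511, -0.0218, 0.0116]
eef_rot: [0.713, 0.048, -0.696, 0.062]
force: [0.5, 0.6, 0.7]
grip_width: 0.0083
20.6 (array([ 0.24,  0.33, -7.51]), 0.007) [0.45143916 0.59531927 0.73906521]
```

```bash
python3 -m creep '[[0.6,0.1,0.3,-0.8,0],[0.6,0,0.1,-1.3,0],[0.6,0,0,-1.3,0],[0.6,0,0,-1.2,0],[0.6,0,0,-1.2,0],[0.6,0,0,-1,0],[0.6,0,0,-0.6,0],[0.6,0,0,-0.3,0],[0.6,0,0,0,0]]'
python3 - <<'E'
from h import *
s=manip.state();print(s['t'],delta(rp(-10,-48,.011),1.72),s['force'])
E
```

```text
t: 21.5
position: [0.5875, -0.0165, 0.0099]
eef_rot: [0.707, 0.045, -0.703, 0.062]
force: [0.2, 0.9, -0.2]
grip_width: 0.0063
21.5 (array([-0.12, -0.32,  0.13]), 0.003) [ 0.24031993  0.91312875 -0.17909482]
```

```bash
python3 -m creep '[[0.6,-0.1,0,0.8,0],[0.6,0,-0.5,0,0],[0.6,0,0,-0.7,0],[0.6,0,0,-0.5,0],[0.6,0,0,-0.3,0],[0.6,0,0,-0.3,0],[0.6,0,0,0,0]]'
python3 - <<'E'
from h import *
s=manip.state();print(s['t'],delta(rp(-10,-48,.011),1.72),s['force'])
E
```

```text
t: 22.2
position: [0.5869, -0.0115, 0.01]
eef_rot: [-0.7, -0.043, 0.71, -0.064]
force: [-0.4, -0.6, 0.2]
grip_width: 0.006
22.2 (array([-0.09,  0.18,  0.14]), 0.003) [-0.44623488 -0.56227166  0.22730403]
```

All three vials look seated. For the keeper, the pin's path at mid-swing is too close to the base (r≈0.416 m). I'll push the bar's flat side instead, with closed fingers at about 120 mm from the hinge, where the path radius stays at 0.459 m or more.

```bash
python3 -m creep '[[0.6,0,0,1.5,0],[0.6,-1,0,2,0],[0,-3,0,2,0],[0,-4,-1,1,0],[0,-2,-3.5,0,0],[0,0,-4,0,0],[0,0,-4,0,0],[0,0,-4,0,0],[0,0,-3.5,0,0],[0,0,-2,0,0]]'
python3 - <<'E'
from h import *
s=manip.state();print(s['t'],delta(rp(-76,196,.014),1.72),s['position'],s['grip_width']);cap(-48);cap(0);cap(48)
E
```

```text
t: 23.2
position: [0.4995, 0.2068, 0.1104]
eef_rot: [-0.704, -0.042, 0.706, -0.059]
force: [-0.7, 0.7, 1.2]
grip_width: 0.0007
23.2 (array([ 9.61, -1.56,  1.31]), -0.007) [0.49945373 0.2067956  0.1103974 ] 0.0006939003878463514
blob 41 [2 1 8 9] 15.6 -46.3
blob 1 [8 1 1 1] 26.2 -54.1
blob 1 [ 1 10  1  1] 6.5 -34.6
blob 2 [ 3 12  2  1] 0.9 -40.0
blob 1 [9 1 1 1] 27.0 -7.7
blob 1 [6 2 1 1] 25.4 -0.2
blob 38 [3 4 8 7] 13.7 -0.4
blob 3 [1 7 1 3] 12.4 13.6
blob 2 [12 11  1  2] 0.7 -11.9
blob 1 [ 4 12  1  1] 1.8 7.5
blob 1 [10 12  1  1] 0.1 -7.0
blob 39 [4 4 8 7] 13.6 44.7
blob 2 [1 8 1 2] 12.0 60.0
```

```bash
python3 -m creep '[[0,1,-1.6,1.3,0],[0,1,0,0,0],[0,0,0,0,0]]'
python3 - <<'E'
from h import *
s=manip.state();print(s['t'],delta(rp(-76,196,.014),1.72),s['position'])
f=manip.grab_frame('side');cv2.imwrite('pics/s7.png',cv2.resize(f['pixels'][200:400,150:350],(600,600),interpolation=cv2.INTER_CUBIC))
E
```

```text
t: 23.65
position: [0.4866, 0.2157, 0.0895]
eef_rot: [-0.705, -0.039, 0.706, -0.058]
force: [-0.1, -0.3, 0.2]
grip_width: -0.0
23.65 (array([ 7.54, -0.46,  0.18]), -0.011) [0.4865686  0.21574386 0.08948452]
```

View pics/s7.png

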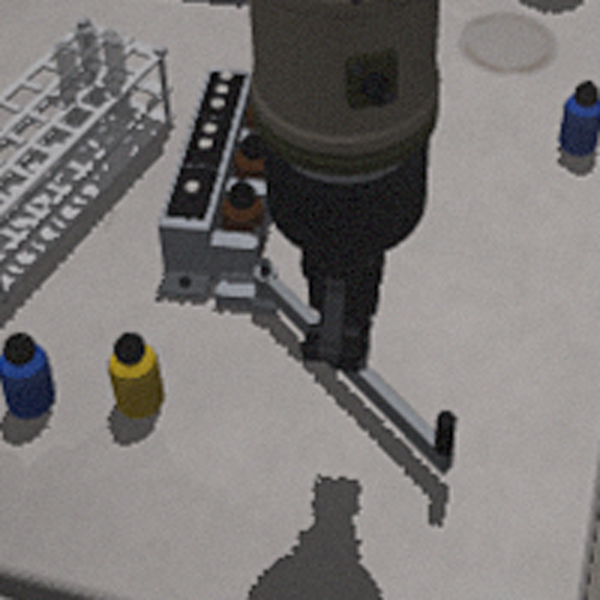

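The fingers at (335,340) are 90 mm above the counter. Dropping straight down lands them just behind the bar, at about (335,440), with the pin at (445,435) clear.

```bash
python3 -m creep '[[0,1,-0.8,0,0],[0,2.2,0,0,0],[0,2.2,0,0,0],[0,1.8,0,0,0],[0,0,0,0,0]]'
python3 - <<'E'
from h import *
s=manip.state();print(s['t'],s['force'],delta(rp(-83,188,.014),1.72),delta(rp(-108,162,.014),1.72))
E
```

```text
t: 24.2
position: [0.4904, 0.2189, 0.0181]
eef_rot: [0.706, 0.037, -0.705, 0.055]
force: [-0.1, -0.4, 0.7]
grip_width: -0.0002
24.2 [-0.11541514 -0.36430986  0.65240151] (array([0.43, 0.81, 1.32]), -0.019) (array([0.5 , 3.45, 3.77]), -0.019)
```

```bash
python3 -m creep '[[0,0.3,1.1,1.3,0],[0,0,1.1,1.3,0],[0,0,1.2,1.2,0],[0,0,1.6,0.9,0],[0,0,1.9,0.7,0],[0,0,1.8,0.3,0]]'
python3 - <<'E'
from h import *
s=manip.state();print(s['t'],s['force'],delta(rp(-129.6,91.5,.014),1.72))
E
```

```text
t: 24.8
position: [0.4483, 0.1229, 0.0207]
eef_rot: [0.708, 0.039, -0.703, 0.053]
force: [1.2, 0.6, 0.5]
grip_width: -0.0003
24.8 [1.16224431 0.63271673 0.53011234] (array([0.7 , 1.57, 0.37]), -0.02)
```

```bash
python3 -m creep '[[0,0.3,1.6,0.3,0],[0,0.2,1.7,-0.1,0],[0,0.1,1.7,-0.3,0],[0,0.1,1.6,-0.7,0],[0,0,1.6,-0.8,0],[0,0,1.4,-1.3,0],[0,0,1.2,-1.2,0]]'
python3 - <<'E'
from h import *
s=manip.state();print(s['t'],s['force'],delta(rp(-83.6,-3.5,.014),1.72),delta(rp(-49,-22,.014),1.72))
E
```

```text
t: 25.5
position: [0.5027, 0.0072, 0.0167]
eef_rot: [0.708, 0.036, -0.703, 0.052]
force: [-0.6, 0.8, 0.3]
grip_width: 0.0002
25.5 [-0.62497577  0.82194067  0.30051035] (array([ 0.25, -1.18, -0.51]), -0.025) (array([ 0.31,  0.58, -4.02]), -0.025)
```

```bash
python3 -m creep '[[0,0.1,0,-1.3,0],[0,0.1,0,-1.3,0],[0,0,0.2,-1.3,0],[0,0,0.2,-1,0],[0,0,0.2,-0.8,0],[0,0,0,0,0]]'
python3 - <<'E'
from h import *
s=manip.state();print(s['t'],s['force'],delta(rp(-23,-28,.014),1.72))
E
```

```text
t: 26.1
position: [0.5623, -0.0038, 0.0144]
eef_rot: [0.708, 0.031, -0.704, 0.049]
force: [0.4, 0.1, 0.4]
grip_width: -0.0
26.1 [0.39331877 0.13077614 0.44723224] (array([ 0.03, -0.73, -0.85]), -0.036)
```

```bash
python3 -m creep '[[0,0,-0.1,-0.6,0],[0,0,0,-0.5,0],[0,0,0,-0.3,0],[0,0,0,-0.3,0],[0,0,0,-0.3,0]]'
python3 - <<'E'
from h import *
s=manip.state();print(s['t'],s['force'],delta(rp(-23,-28,.014),1.72))
E
```

```text
t: 26.6
position: [0.5718, -0.0022, 0.0135]
eef_rot: [-0.701, -0.029, 0.71, -0.052]
force: [-8.2, -0.3, 6.2]
grip_width: -0.0002
26.6 [-8.24157708 -0.33839721  6.18438939] (array([-0.07, -0.67,  0.11]), -0.034)
```

The bar pushes back with about 8 N, so it's on its stop. Retreating to check.

```bash
python3 -m creep '[[0,0,0,0.8,0],[0,0,0,2,0],[0,-3,0,2,0],[0,-4,1,2,0],[0,-4,3,1,0],[0,-2,4,1,0],[0,0,4,0,0],[0,0,4,0,0],[0,0,3,0,0],[0,0,0,0,0]]'
python3 - <<'E'
from h import *
for b in(48,0,-48): cap(b)
print('proj pin q0',proj('top',rp(-8,-73,.06)))
f=manip.grab_frame('top');cv2.imwrite('pics/t8.png',cv2.resize(f['pixels'][145:255,160:320],(800,550),interpolation=cv2.INTER_CUBIC))
g=f['pixels'].max(2);u=proj('top',rp(-8,-73,.06)).round().astype(int);w=(g[u[1]-8:u[1]+9,u[0]-8:u[0]+9]<50).astype(np.uint8)
n,l,st,ce=cv2.connectedComponentsWithStats(w)
for i in range(1,n):
    p=ray('top',ce[i]+u-8,.06)[:2]-O;print('pin?',st[i][4],(p@X*1000).round(1),(p@Y*1000).round(1))
E
```

```text
t: 27.6
position: [0.5053, -0.1996, 0.1562]
eef_rot: [-0.702, -0.032, 0.709, -0.057]
force: [-0.6, 1.4, 0.4]
grip_width: -0.0
blob 38 [4 4 7 7] 13.7 45.0
blob 1 [1 9 1 1] 10.8 60.1
blob 1 [6 2 1 1] 25.4 -0.2
blob 39 [3 4 8 7] 13.5 -0.3
blob 2 [1 7 1 2] 13.6 13.4
blob 1 [ 4 12  1  1] 1.8 7.5
blob 2 [10 12  2  1] -0.1 -8.2
blob 39 [2 1 7 9] 15.5 -45.9
blob 1 [ 1 10  1  1] 6.5 -34.6
blob 2 [ 3 12  2  1] 0.9 -40.0
proj pin q0 [264.48038206 182.05342981]
pin? 14 -8.5 -73.9
```

View pics/t8.png

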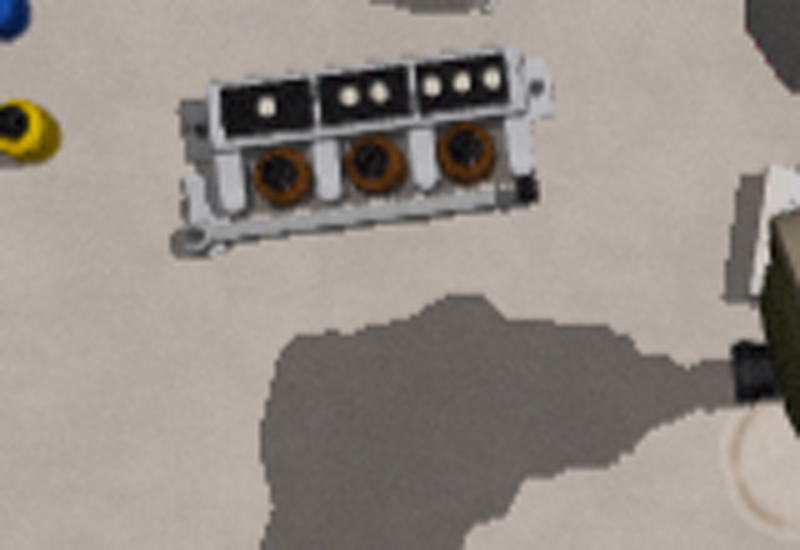

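The bar lies across all the pocket mouths with the pin at (523,190), at rack (-8.5, -73.9) against an expected (-8, -73). The three vials stand in their pockets at (283,172), (375,160) and (466,152). Handing in.

```bash
python3 -c "
from workcell import manip
print(manip.state()['force'],manip.close_job())"
```

```text
the job is handed in; nothing more can be done
[-0.25898916  0.41070605  0.09158009] None
```

The three amber bottles are in the rack, in pocket order 1, 2, 3, and the keeper bar is shut. I handed the job in at about 28 s of the 72 s; it reported no verdict.

I gripped each bottle low on the body, slid it to its pocket mouth, let go, and pushed it home with nearly closed fingers. I pushed the bar shut on its flat side rather than by the pin, because the pin's swing comes closer to the base than the arm can reach.

**Last checks, from the top camera:**

| Item | Measured, rack x, y (mm) | Expected (mm) |
|---|---|---|
| Bottle 1, cap | 13.7, 45.0 | 15.5, 48 |
| Bottle 2, cap | 13.5, -0.3 | 15.5, 0 |
| Bottle 3, cap | 15.5, -45.9 | 15.5, -48 |
| Keeper pin | -8.5, -73.9 | -8, -73 (shut) |

- **Bottles:** all three look upright and are within about 4 mm of home (limit 8 mm).
- **Keeper:** the pin position puts the bar at roughly 0 rad, and it pushed back with about 8 N on its stop before I withdrew.
- **Robot:** it was clear of everything, with no force beyond sensor noise.

**What went wrong or stayed unsure:**
- My first grip on bottle 1 closed too high, at 26 mm instead of 29 mm. The bottle stayed standing, so I reopened, went lower and gripped again.
- Only bottle 1 showed a clear contact force when pushed home. For 2 and 3 I relied on the fingers stopping at the same depth and on the camera.
- I did not measure the sample cup, timer and petri dish again at the end. The arm never came near enough to touch them.

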